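# Kit the parts for one croquet mallet

### The arm

A 6-joint arm with a two-finger parallel gripper is mounted at the origin on the work surface. World frame = base frame: x ahead of the robot, y to its left, z up, the work surface at z = 0. Lengths are in m, angles in rad, forces in N, time in s.
With the tool pointing down it reaches from about 0.325 to 0.9 m from the base axis. Payload 3.5 kg.
Tool frame: the origin (TCP) lies on the centre line of the jaws, within the pads' length; the fingertips stand 8 mm ahead of it and the grasp point (between the pads) lies 11 mm behind it; z points along the fingers, y is the line along which they close (so a half turn about z gives the same grasp; the last joint's range is limited). The gripper opens to 85 mm and grips with 20 to 120 N. Pads are 22 mm wide; open, the fingers measure 114 mm over their backs; the gripper's body (76 mm by 85 mm) begins 54 mm behind the grasp point. The pads swing forward as they close: fully open they stand 13 mm farther back than shut.
Start: joints at [1.081, 0.276, -0.026, 1.268, 0, 1.467], TCP at [0.236, 0.579, 0.205] pointing down, gripper open.
Joint ranges: [-3.12, 3.12], [-0.85, 1.88], [-1.08, 1.24], [-1.95, 2.15], [-1.57, 1.53], [-3.14, 3.14]. Speed limits (rad/s): [2.57, 2.57, 3.14, 3.14, 3.14, 3.14].

### API

Orientations are given as [roll, pitch, yaw] about the fixed x, y, z axes, in that order (R = Rz(yaw) Ry(pitch) Rx(roll)).
In Python, from cell import manip, vision, job gives the robot as it stands. The module is installed in compiled form; this text tells all that it offers.
- The arm moves only by the tool carry_out, never from a script. Its argument "increments" is a list of rows, each an object with "delta_pos": the shift along the tool's x, y, z in units of 0.2 m (1.0 is 0.2 m), a list of three; "delta_rot": the turn, a rotation vector about the tool's x, y, z in units of 90 degrees (1.0 is 90 degrees), a list of three. A call has 1 to 12 rows; each row is the pose to reach, as a shift and turn from the pose commanded when the call began, along the tool's axes at that moment; what a row does not reach only later rows make up. A row lasts 1/10 s, in which the tool goes at most 50 mm and 8.59 degrees, less where a joint would pass 70% of its speed; a pose out of reach is approached as far as the arm can. A call with a number of a shift or a turn outside -1 to 1 is refused whole. A call with a gripper value outside its range is refused whole. "fingers" is the closure, from -1 (fully open) to 1 (shut), set as the call begins (left out, the last holds). The fingers move at their own pace and stop on an object; "squeeze" is the grip in N (left out, the last holds). Time passes only in rows, so rows that repeat a pose let the fingers close. It gives the time, the measured TCP pose, the force, the opening and the grip force at its end, in the units of the state.
- manip.get_obs(): the state, without advancing time (a new reading comes with each control period).
- vision.snapshot(name): name is "side" or "top"; returns the picture (400x640x3 uint8, red, green, blue); there is no depth.
- vision.camera_model(name): a dict with "fx", "fy", "cx", "cy" (pixels), "world_to_cam" (4x4, takes a point from world to camera coordinates). Camera axes: x right, y down, z forward; pixel columns grow to the right and rows downward; lengths in m; the calibration is good to about 2 mm. A picture is of the moment at which its call begins. camera_model takes no time and is no camera call.
- job.finish_job(): hands the job in; it is judged then, once.
The state is a dict: "clock": time; "joints": joint angles; "dq": joint speeds; "joint_torque": joint torques, N m; "tcp_pos": TCP position; "tcp_rot": TCP orientation; "contact_force": force on the tool from outside, world axes, zero at the start; "moment": the same for the moment, N m; "grip_width": finger opening in m; "grip_force": force on a finger pad.
Only numpy, scipy, OpenCV 4.12 (cv2) and the standard library are available. Lean on these libraries where they do the work, as an engineer would, in place of code of your own. Each camera call takes 0.05 s, during which the arm holds its last target. There are 200 camera calls.

### The job

Kit up the parts for one mallet in the wooden tray: lay the pale dogwood head flat in its lipped pocket with its shaft socket upwards, the dark walnut shaft section centred across both grey saddles, and slip the brass ferrule over the steel post so that it stands on the base. Set each part down in its own nest without dropping it, and leave the rosewood head, the ash section and the steel ferrule where they lie: they belong to another mallet.

Things in the scene. Friction and masses are not known exactly. Their poses are not given: they have to be found in the camera images.
- dogwood_head_c (a point): Croquet mallet head of pale cream dogwood: square block 180 x 54 x 54 mm, 0.42 kg, with a dark sight line along its top, a dark groove near each end and a black round shaft socket in the middle of the top. Lies flat on a 3 mm grey felt mat. The point is its centre, 27 mm above its underside. x axis along its length, z up out of the socketed top.
- walnut_section_c (a point): Mallet shaft section of dark brown walnut: octagonal bar 24 mm across flats, 180 mm long over all, of which the last 20 mm at its +x end is a round spigot of 17 mm diameter; about 70 g. The point is half-way along it and on its axis, 12 mm above its underside. x axis along its length. Lies flat on a grey felt mat.
- brass_ferrule_c (a point): Yellow brass ferrule: a plain short tube 40 mm outside, 29 mm inside, 30 mm tall, about 150 g, standing on end on a grey felt mat. The point is its centre on the axis, 15 mm above its underside. z axis along the tube.
- rosewood_head_c (a point): Look-alike to leave alone: a head of the same shape and size (180 x 54 x 54 mm) in dark red-brown rosewood with a pale sight line. The point is its centre, 27 mm above its underside; x axis along its length.
- ash_section_c (a point): Look-alike to leave alone: a shaft section of the same shape and size (24 mm octagon, 180 mm long) in pale ash. The point is half-way along it on its axis, 12 mm above its underside; x axis along its length.
- steel_ferrule_c (a point): Look-alike to leave alone: a ferrule of the same size (40 mm outside, 30 mm tall) in silver-grey steel. The point is its centre, 15 mm above its underside.
- head_bed (a point): Head nest, one of three plywood nests (216 x 90 mm, 95 mm apart, order shuffled) in the fixed kit tray, rim 22 mm high: pocket with blue felt floor, 202 x 76 mm inside, wooden lip 10 mm high, 7 mm thick all round. The point is the centre of the floor, 17 mm above the bench. x along its length, z up. The head's centre ends 27 mm above it.
- section_cradle (a point): Shaft nest: two grey saddles 55 mm either side of the middle, each 24 mm long, 76 mm wide, with a notch 44 mm wide, 12 mm deep. Between them it is open for fingers, down to a base 14 mm below the notch floors. The point is midway, level with the notch floors, 31 mm above the bench; x along the length, z up. The section's axis ends 12 mm above it, either end first.
- ferrule_post (a point): Ferrule nest in the same tray: flat plywood base with a blue felt disc and, in its centre, an upright steel post, 10 mm diameter, 40 mm high. The point is the foot of the post on the base, 17 mm above the bench. x axis along the nest's length (as for the other two), z up. The ferrule stands over the post on the base, its centre then 15 mm above this point.

How it is judged:
By the outcome, as a careful person would: the job done as asked, in the order asked, and still so for the second after the job is handed in, with the robot touching nothing.
It also fails if it takes over 93 s, if anything falls off the work surface, if the arm or the gripper's body presses on something with over 40 N, if the wrist force passes 120 N, or if a joint passes its speed limit or range.

## Working session

There is one attempt and no reset: what is moved stays moved. The work goes in short steps, Python scripts to look and compute and a tool call to move; the robot and the scene stay as the last step left them, time stands still between calls to the robot, and variables do not carry over. Pictures are saved under pics/ and viewed, at most 16 in all, crops included, and the job is handed in when it is done.

Besides the shell and the picture viewer there is one more tool, called as a command line: name --argument value ..., lists and objects as JSON in quotes. carry_out: Moves the arm, as the interface text tells. Its arguments: {"type":"object","properties":{"increments":{"type":"array"},"fingers":{"type":"number"},"squeeze":{"type":"number"}},"required":["increments"]}

```bash
mkdir -p pics
python3 - <<'E'
from cell import manip, vision
import cv2, numpy as np
o=manip.get_obs(); print({k:np.round(v,3).tolist() for k,v in o.items()})
for n in("top","side"):
    im=vision.snapshot(n); np.save(f"{n}0.npy",im); cv2.imwrite(f"pics/{n}0.png",im[:,:,::-1])
    m=vision.camera_model(n); print(n,{k:np.round(v,3).tolist() for k,v in m.items()})
E
```

```text
{'clock': 0.0, 'joints': [1.081, 0.277, -0.028, 1.268, -0.0, 1.467], 'dq': [-0.0, -0.0, 0.0, 0.0, -0.0, 0.0], 'joint_torque': [0.001, -44.551, 29.52, 0.016, 0.0, 0.0], 'tcp_pos': [0.235, 0.578, 0.204], 'tcp_rot': [-3.139, -0.0, 2.755], 'contact_force': [-0.96, -0.023, -0.271], 'moment': [0.023, 0.02, -0.03], 'grip_force': 0.0, 'grip_width': 0.086}
top {'fx': 416.456, 'fy': 416.456, 'cx': 321.844, 'cy': 200.325, 'world_to_cam': [[0.035, -0.999, -0.002, -0.013], [-0.97, -0.034, -0.242, 0.547], [0.241, 0.01, -0.97, 0.9], [0.0, 0.0, 0.0, 1.0]]}
side {'fx': 373.821, 'fy': 373.821, 'cx': 316.45, 'cy': 196.219, 'world_to_cam': [[0.999, -0.045, -0.013, -0.553], [-0.039, -0.664, -0.746, 0.091], [0.025, 0.746, -0.665, 1.007], [0.0, 0.0, 0.0, 1.0]]}
```

View pics/top0.png

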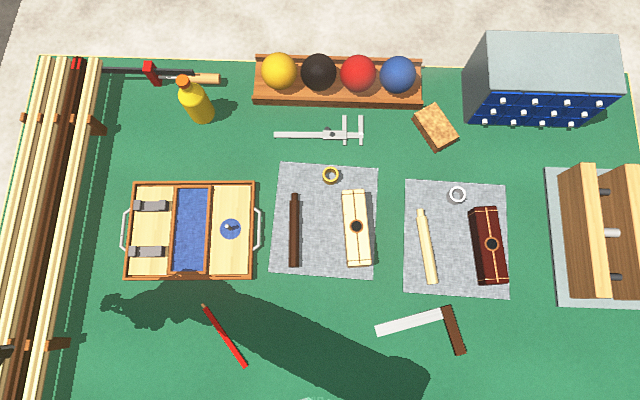

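View pics/side0.png

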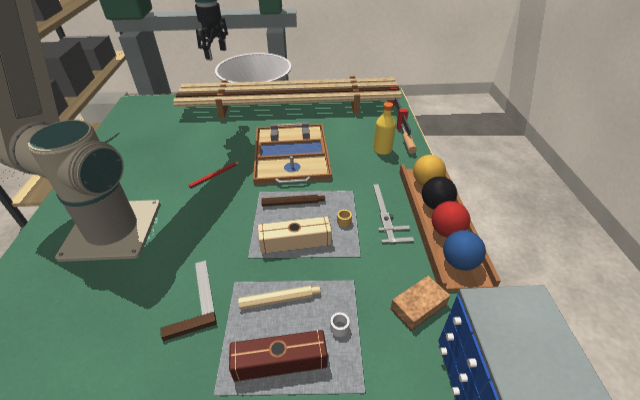

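The top view shows the tray at left: cradle saddles at (150,205) and (147,252), blue head bed at (192,230), post at (230,228). The walnut section is at (294,230), the dogwood head at (356,228) with its socket at (356,226), and the brass ferrule at (331,175). The look-alikes lie on the right-hand mat.

```bash
cat > h.py <<'E'
import cv2, numpy as np
from cell import manip, vision
def ray(n,uv,z):
    m=vision.camera_model(n); T=np.array(m["world_to_cam"]); R,t=T[:3,:3],T[:3,3]
    uv=np.atleast_2d(uv).astype(float)
    d=np.c_[(uv[:,0]-m["cx"])/m["fx"],(uv[:,1]-m["cy"])/m["fy"],np.ones(len(uv))]@R
    c=-R.T@t
    return c+d*((z-c[2])/d[:,2])[:,None]
def proj(n,p):
    m=vision.camera_model(n); T=np.array(m["world_to_cam"])
    q=np.atleast_2d(p)@T[:3,:3].T+T[:3,3]
    return np.c_[q[:,0]/q[:,2]*m["fx"]+m["cx"],q[:,1]/q[:,2]*m["fy"]+m["cy"]]
def blob(im,lo,hi,box,k=0):
    """largest contours of HSV range in box (u0,v0,u1,v1)"""
    u0,v0,u1,v1=box
    hsv=cv2.cvtColor(np.ascontiguousarray(im[v0:v1,u0:u1]),cv2.COLOR_RGB2HSV)
    mk=cv2.inRange(hsv,lo,hi)
    if k: mk=cv2.morphologyEx(mk,cv2.MORPH_CLOSE,np.ones((k,k),np.uint8))
    c,_=cv2.findContours(mk,cv2.RETR_EXTERNAL,cv2.CHAIN_APPROX_NONE,offset=(u0,v0))
    return sorted(c,key=cv2.contourArea,reverse=True)
def rect(c,n,z):
    p=ray(n,c.reshape(-1,2),z)[:,:2].astype(np.float32)
    (cx,cy),(w,h),a=cv2.minAreaRect(p*1000)
    if w<h: w,h,a=h,w,a+90
    return np.round([cx,cy,w,h,(a+90)%180-90],1)
E
python3 - <<'E'
from h import *
t=np.load("top0.npy"); s=np.load("side0.npy")
a=cv2.resize(t[150:300,110:390],None,fx=2.85,fy=2.85,interpolation=cv2.INTER_CUBIC)
b=cv2.resize(s[110:270,235:375],None,fx=3.6,fy=3.6,interpolation=cv2.INTER_CUBIC)
cv2.imwrite("pics/a.png",a[:,:,::-1]); cv2.imwrite("pics/b.png",b[:,:,::-1])
for nm,args,z in [("walnut",((0,60,0),(25,255,110),(275,185,315,275),3),.027),
 ("dogwood",((8,20,150),(35,160,255),(335,183,378,272),9),.057),
 ("socket",((0,0,0),(180,255,70),(345,215,370,240)),.057),
 ("brass",((15,100,60),(35,255,255),(318,160,345,190),9),.033),
 ("blue",((95,70,30),(125,255,255),(170,180,212,280),3),.017),
 ("disc",((95,70,30),(125,255,255),(213,210,250,250),9),.017),
 ("sad",((0,0,60),(180,40,190),(128,190,174,265),3),.043)]:
    for c in blob(t,*args)[:2]: print(nm,cv2.contourArea(c),cv2.boundingRect(c),rect(c,"top",z))
for nm,args,z in [("walnut",((0,60,0),(25,255,110),(255,190,332,212),3),.027),
 ("dogwood",((8,20,150),(35,160,255),(255,212,335,252),9),.057),
 ("socket",((0,0,0),(180,255,70),(285,218,303,238)),.057),
 ("brass",((15,100,60),(35,255,255),(332,202,358,230),9),.033)]:
    for c in blob(s,*args)[:2]: print("S",nm,cv2.contourArea(c),cv2.boundingRect(c),rect(c,"side",z))
E
```

```text
walnut 587.0 (289, 193, 10, 74) [485.4  71.2 176.3  21.3   2.8]
dogwood 1913.0 (341, 188, 31, 84) [484.9 -74.  193.   58.5   6.2]
socket 53.5 (352, 221, 9, 10) [492.9 -75.1  21.1  18.5   0.8]
brass 203.5 (323, 167, 16, 18) [619.3 -12.7  43.4  36.7   2. ]
blue 2327.0 (172, 188, 36, 83) [479.9 321.9 200.   72.1   2.4]
disc 297.0 (220, 219, 21, 20) [482.5 224.9  48.4  46.3 -88. ]
sad 315.5 (128, 246, 37, 11) [418.5 409.1  84.4  23.1 -88. ]
sad 278.0 (133, 200, 36, 11) [527.8 412.7  83.7  24.4 -88. ]
S walnut 397.0 (262, 195, 63, 11) [491.1  62.9 175.   31.7   2.3]
S dogwood 1206.0 (255, 212, 80, 29) [494.9 -66.9 195.9  71.    7. ]
S socket 31.5 (290, 224, 9, 6) [495.  -69.7  20.1  17.1  -3.3]
S brass 225.0 (337, 210, 15, 20) [625.  -28.1  70.6  37.2  85.1]
```

View pics/a.png

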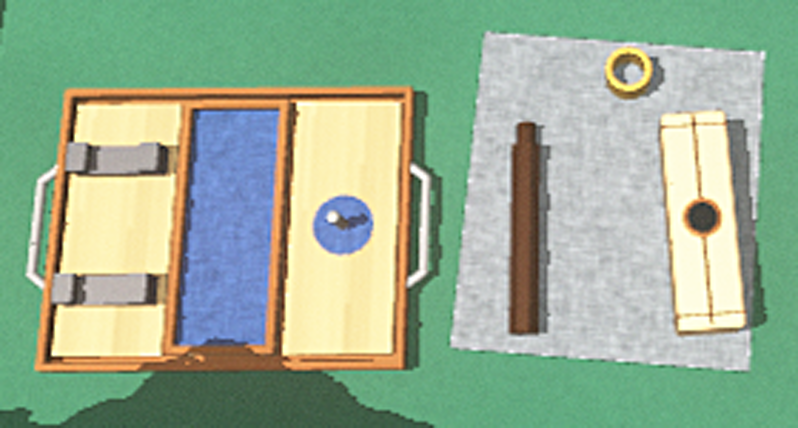

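View pics/b.png

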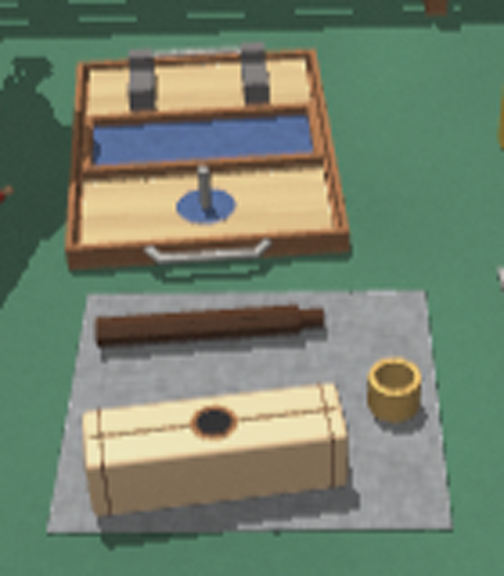

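Crop a: the cradle, bed and disc run left to right. The head's sight line goes from (693,115) to (712,325), and the ferrule hole is at (631,73). Crop b confirms the order, with the post standing at (205,205) and the walnut spigot at the far-x end.

```bash
cat >> h.py <<'E'
def plan(x,y,z,yaw,o=None):
    """shift/turn in tool units from the present pose to a down-pointing pose"""
    from scipy.spatial.transform import Rotation as Q
    o=o or manip.get_obs(); R0=Q.from_euler("xyz",o["tcp_rot"]); R1=Q.from_euler("xyz",[np.pi,0,yaw])
    d=R0.inv().apply(np.array([x,y,z])-o["tcp_pos"])/.2
    return np.round(d,3).tolist(),np.round((R0.inv()*R1).as_rotvec()/(np.pi/2),3).tolist()
E
python3 - <<'E'
from h import *
t=np.load("top0.npy"); s=np.load("side0.npy")
ft=lambda p:(110+p[0]/2.85-.3,150+p[1]/2.85-.3); fs=lambda p:(235+p[0]/3.6-.3,110+p[1]/3.6-.3)
def seg(n,a,b,z):
    p=ray(n,[a,b],z)*1000; d=p[0]-p[1]; print(n,p.mean(0)[:2].round(1),np.hypot(*d[:2]).round(1),np.degrees(np.arctan2(d[1],d[0])).round(2))
print("head line"); seg("top",ft((693,112)),ft((712,330)),.057); seg("side",fs((338,405)),fs((86,438)),.057)
print("section"); seg("top",ft((527,123)),ft((524,333)),.027); seg("side",fs((325,312)),fs((97,322)),.022)
print("ferrule hole",ray("top",[ft((629,70))],.033)*1000,ray("side",[fs((395,376))],.033)*1000)
for nm,c,n in[("disc",blob(s,(95,70,30),(125,255,255),(280,155,305,175),9)[0],"side"),("bed",blob(s,(95,70,30),(125,255,255),(255,138,328,158),3)[0],"side")]: print(nm,rect(c,n,.017))
print("tip",ray("top",[ft((333,217))],.057)*1000,ray("side",[fs((204,168))],.057)*1000)
print(plan(.494,-.073,.204,np.pi+np.radians(5)))
E
```

```text
head line
top [490.8 -75.4] 179.7 5.8
side [494.9 -70.6] 175.2 7.05
section
top [485.1  69.8] 177.7 2.14
side [491.4  76.5] 179.8 0.38
ferrule hole [[622.3199261  -12.35209485  33.        ]] [[627.76963308  -9.09267914  33.        ]]
disc [486.6 220.5  59.3  54.9 -58.6]
bed [481.9 332.7 200.1  58.1   2.4]
tip [[481.51974508 224.08965678  57.        ]] [[486.83084821 228.91676324  57.        ]]
([-2.426, -2.527, 0.005], [-0.001, -0.0, -0.302])
```

carry_out --increments '[{"delta_pos": [-0.9,-0.9,0],"delta_rot": [0,0,-0.31]},{"delta_pos": [-0.9,-0.9,0],"delta_rot": [0,0,-0.31]},{"delta_pos": [-0.9,-0.9,0],"delta_rot": [0,0,-0.31]},{"delta_pos": [-0.9,-0.9,0],"delta_rot": [0,0,-0.31]},{"delta_pos": [-0.9,-0.9,0],"delta_rot": [0,0,-0.31]},{"delta_pos": [-0.9,-0.9,0],"delta_rot": [0,0,-0.31]},{"delta_pos": [-0.9,-0.9,0],"delta_rot": [0,0,-0.31]}]' --fingers -1 --squeeze 40

```text
clock: 0.8
tcp_pos: [0.3348, 0.3429, 0.2048]
tcp_rot: [3.142, -0.001, -3.045]
contact_force: [0.5, -0.1, 0.9]
grip_width: 0.0857
grip_force: 0.0
```

```bash
python3 -c "
from h import *
o=manip.get_obs();print(o['clock'],o['tcp_pos'],o['tcp_rot'])
print(plan(.493,-.073,.204,np.pi+np.radians(6)))"
```

```text
0.8 [0.33478548 0.34287397 0.20484288] [ 3.14156582e+00 -6.13294260e-04 -3.04462876e+00]
([-0.586, -2.146, 0.004], [0.0, -0.0, -0.005])
```

carry_out --increments '[{"delta_pos": [-0.4,-1,0],"delta_rot": [0,0,0]},{"delta_pos": [-0.4,-1,0],"delta_rot": [0,0,0]},{"delta_pos": [-0.4,-1,0],"delta_rot": [0,0,0]},{"delta_pos": [-0.4,-1,0],"delta_rot": [0,0,0]},{"delta_pos": [-0.4,-1,0],"delta_rot": [0,0,0]}]'

```text
clock: 1.3
tcp_pos: [0.4362, 0.1515, 0.2052]
tcp_rot: [-3.141, 0.001, -3.044]
contact_force: [0.5, 0.4, 0.3]
grip_width: 0.0853
grip_force: 0.0
```

carry_out --increments '[{"delta_pos": [-0.186,-1,0.1],"delta_rot": [0,0,0]},{"delta_pos": [-0.186,-1,0.1],"delta_rot": [0,0,0]},{"delta_pos": [-0.186,-1,0.1],"delta_rot": [0,0,0]},{"delta_pos": [-0.186,-1,0.1],"delta_rot": [0,0,0]},{"delta_pos": [-0.186,-1,0.1],"delta_rot": [0,0,0]},{"delta_pos": [-0.186,-1,0.1],"delta_rot": [0,0,0]}]'

```text
clock: 1.9
tcp_pos: [0.4918, -0.042, 0.1846]
tcp_rot: [3.14, -0.001, -3.043]
contact_force: [0.1, 1.0, 0.4]
grip_width: 0.0852
grip_force: 0.0
```

```bash
python3 -c "
from h import *
print(plan(.493,-.073,.033,np.pi+np.radians(6)))"
```

```text
([0.009, -0.156, 0.758], [0.001, -0.0, -0.004])
```

Shift sideways first, then go down.

carry_out --increments '[{"delta_pos": [0.01,-0.155,0.1],"delta_rot": [0,0,0]},{"delta_pos": [0.01,-0.155,0.3],"delta_rot": [0,0,0]},{"delta_pos": [0.01,-0.155,0.45],"delta_rot": [0,0,0]},{"delta_pos": [0.01,-0.155,0.55],"delta_rot": [0,0,0]},{"delta_pos": [0.01,-0.155,0.62],"delta_rot": [0,0,0]},{"delta_pos": [0.01,-0.155,0.68],"delta_rot": [0,0,0]},{"delta_pos": [0.01,-0.155,0.73],"delta_rot": [0,0,0]},{"delta_pos": [0.01,-0.155,0.75],"delta_rot": [0,0,0]},{"delta_pos": [0.01,-0.155,0.75],"delta_rot": [0,0,0]}]'

```text
clock: 2.8
tcp_pos: [0.4922, -0.0725, 0.0349]
tcp_rot: [3.141, -0.0, -3.041]
contact_force: [-0.7, 0.4, -0.1]
grip_width: 0.0852
grip_force: 0.0
```

```bash
python3 -c "
from h import *
ims=[vision.snapshot(n) for n in('top','side')]
a=cv2.resize(ims[0][170:290,310:410],None,fx=4,fy=4)[:480];b=cv2.resize(ims[1][130:270,230:370],None,fx=3.43,fy=3.43)
cv2.imwrite('pics/c.png',np.hstack([a[:480,:310],b[:480]])[:,:,::-1])
o=manip.get_obs();print(o['clock'],o['contact_force'])"
```

```text
2.9 [-0.01765029  1.30135191  1.56005515]
```

View pics/c.png

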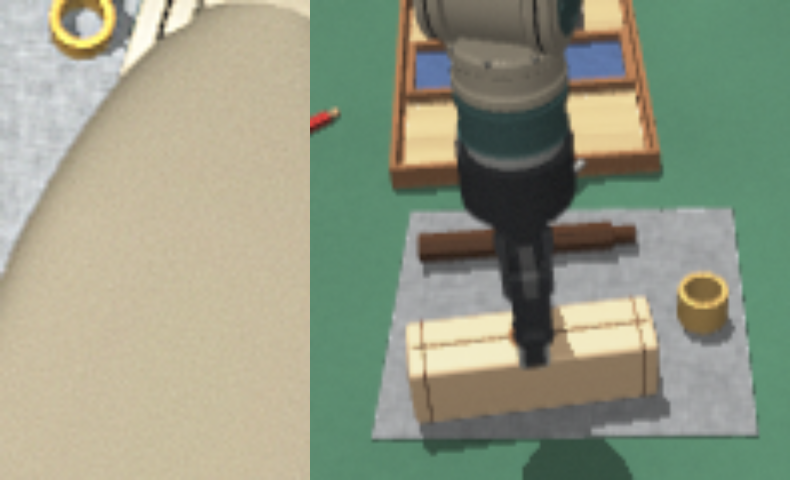

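The side view shows the fingers straddling the head at its socket, at (535,345) in the picture. Close and lift.

carry_out --increments '[{"delta_pos": [0,0,0],"delta_rot": [0,0,0]},{"delta_pos": [0,0,0],"delta_rot": [0,0,0]},{"delta_pos": [0,0,0],"delta_rot": [0,0,0]},{"delta_pos": [0,0,0],"delta_rot": [0,0,0]},{"delta_pos": [0,0,0],"delta_rot": [0,0,0]},{"delta_pos": [0,0,0],"delta_rot": [0,0,0]},{"delta_pos": [0,0,0],"delta_rot": [0,0,0]},{"delta_pos": [0,0,0],"delta_rot": [0,0,0]},{"delta_pos": [0,0,0],"delta_rot": [0,0,0]},{"delta_pos": [0,0,0],"delta_rot": [0,0,0]}]' --fingers 1 --squeeze 60

```text
clock: 3.9
tcp_pos: [0.4923, -0.0731, 0.0351]
tcp_rot: [3.142, -0.0, -3.041]
contact_force: [0.4, -0.9, 0.3]
grip_width: 0.0
grip_force: 0.0
```

carry_out --increments '[{"delta_pos": [0,0,-0.03],"delta_rot": [0,0,0]},{"delta_pos": [0,0,-0.08],"delta_rot": [0,0,0]},{"delta_pos": [0,0,-0.16],"delta_rot": [0,0,0]},{"delta_pos": [0,0,-0.25],"delta_rot": [0,0,0]},{"delta_pos": [0,0,-0.35],"delta_rot": [0,0,0]},{"delta_pos": [0,0,-0.45],"delta_rot": [0,0,0]},{"delta_pos": [0,0,-0.52],"delta_rot": [0,0,0]},{"delta_pos": [0,0,-0.55],"delta_rot": [0,0,0]},{"delta_pos": [0,0,-0.55],"delta_rot": [0,0,0]}]'

```text
clock: 4.8
tcp_pos: [0.4933, -0.0734, 0.1466]
tcp_rot: [-3.141, 0.003, -3.041]
contact_force: [-0.3, 0.5, -0.5]
grip_width: 0.0
grip_force: 0.0
```

```bash
python3 -c "
from h import *
o=manip.get_obs();print(o['clock'],o['contact_force'],o['moment'])
print(plan(.481,.3215,.145,np.pi+np.radians(2.2)))
ims=[vision.snapshot(n) for n in('top','side')]
cv2.imwrite('pics/d.png',cv2.resize(ims[1][90:270,230:390],None,fx=3,fy=3)[:,:,::-1])"
```

```text
4.8 [-0.32245604  0.450237   -0.50093021] [-0.03271977  0.05252506 -0.02607598]
([-0.136, 1.971, 0.006], [-0.001, 0.002, 0.039])
```

View pics/d.png

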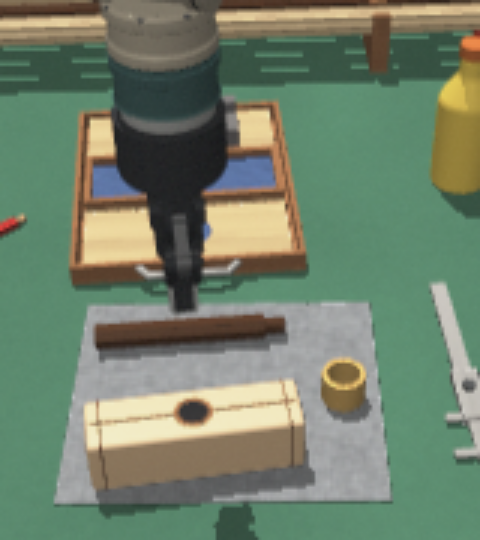

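The fingers shut on nothing and the head has not moved. I'll check where the fingertips really are against the reported TCP.

```bash
python3 -c "
from h import *
print(proj('side',[[.4933,-.0734,.1386],[.4933,-.0734,.1596],[.4933,-.0734,.18]]),proj('top',[[.4933,-.0734,.1386]]))
s=vision.snapshot('side');t=vision.snapshot('top')
print(manip.get_obs()['joints'])
a=cv2.resize(s[140:220,250:330],None,fx=5,fy=5);b=cv2.resize(t[170:270,290:390],None,fx=4,fy=4)
cv2.imwrite('pics/e.png',np.hstack([a,b])[:,:,::-1])"
```

```text
[[291.41403371 203.44727159]
 [290.88813209 196.74113334]
 [290.36060023 190.01420676]] [[358.21903147 218.21624296]]
[-2.77383946e-01  9.35122028e-02 -3.82464526e-01  1.09674538e+00
  2.35962136e-05 -3.77531906e-01]
```

View pics/e.png

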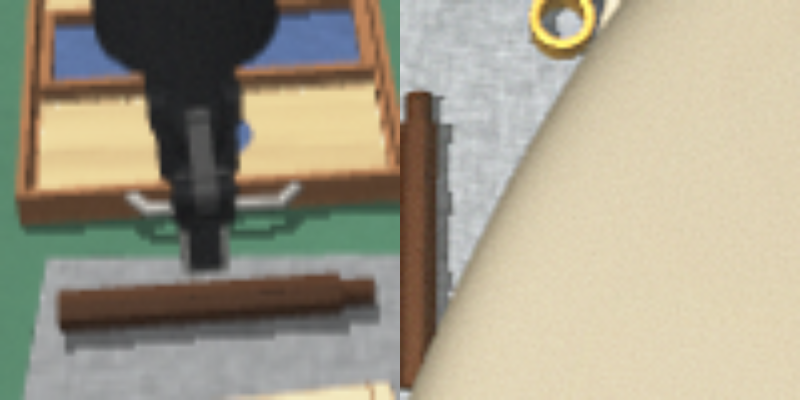

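```bash
python3 -c "
from h import *
for z in (.03,.04,.05,.06,.07,.08,.09): print(z,ray('side',[[295.6,236.4]],z)[0], ray('side',[[291.4,194]],z+.1)[0])"
```

```text
0.03 [ 0.49761712 -0.07852441  0.03      ] [ 0.49253801 -0.03016632  0.13      ]
0.04 [ 0.49809082 -0.08761356  0.04      ] [ 0.49317502 -0.0415721   0.14      ]
0.05 [ 0.49856453 -0.09670271  0.05      ] [ 0.49381204 -0.05297788  0.15      ]
0.06 [ 0.49903823 -0.10579186  0.06      ] [ 0.49444905 -0.06438366  0.16      ]
0.07 [ 0.49951194 -0.11488102  0.07      ] [ 0.49508606 -0.07578943  0.17      ]
0.08 [ 0.49998564 -0.12397017  0.08      ] [ 0.49572307 -0.08719521  0.18      ]
0.09 [ 0.50045935 -0.13305932  0.09      ] [ 0.49636008 -0.09860099  0.19      ]
```

carry_out --increments '[{"delta_pos": [0,0,0],"delta_rot": [0,0,0]},{"delta_pos": [0,0,0],"delta_rot": [0,0,0]},{"delta_pos": [0,0,0],"delta_rot": [0,0,0]},{"delta_pos": [0,0,0],"delta_rot": [0,0,0]},{"delta_pos": [0,0,0],"delta_rot": [0,0,0]},{"delta_pos": [0,0,0],"delta_rot": [0,0,0]},{"delta_pos": [0,0,0],"delta_rot": [0,0,0]},{"delta_pos": [0,0,0],"delta_rot": [0,0,0]}]' --fingers -1

```text
clock: 5.8
tcp_pos: [0.4923, -0.0731, 0.1451]
tcp_rot: [-3.142, 0.0, -3.041]
contact_force: [0.3, 0.0, 0.9]
grip_width: 0.0859
grip_force: 0.0
```

The pictures put the fingertips about 28 mm higher than the reported TCP says. I'll go that much lower, watching the force, and check from close up.

carry_out --increments '[{"delta_pos": [0,0,0.15],"delta_rot": [0,0,0]},{"delta_pos": [0,0,0.28],"delta_rot": [0,0,0]},{"delta_pos": [0,0,0.38],"delta_rot": [0,0,0]},{"delta_pos": [0,0,0.46],"delta_rot": [0,0,0]},{"delta_pos": [0,0,0.52],"delta_rot": [0,0,0]},{"delta_pos": [0,0,0.56],"delta_rot": [0,0,0]},{"delta_pos": [0,0,0.6],"delta_rot": [0,0,0]},{"delta_pos": [0,0,0.63],"delta_rot": [0,0,0]},{"delta_pos": [0,0,0.66],"delta_rot": [0,0,0]},{"delta_pos": [0,0,0.68],"delta_rot": [0,0,0]},{"delta_pos": [0,0,0.7],"delta_rot": [0,0,0]},{"delta_pos": [0,0,0.7],"delta_rot": [0,0,0]}]'

```text
clock: 7.0
tcp_pos: [0.492, -0.073, 0.0047]
tcp_rot: [3.141, -0.001, -3.041]
contact_force: [-0.0, 0.1, 0.2]
grip_width: 0.0856
grip_force: 0.0
```

```bash
python3 -c "
from h import *
s=vision.snapshot('side')
cv2.imwrite('pics/f.png',cv2.resize(s[160:270,240:350],None,fx=5,fy=5)[:,:,::-1])"
```

```text
(no output)
```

View pics/f.png

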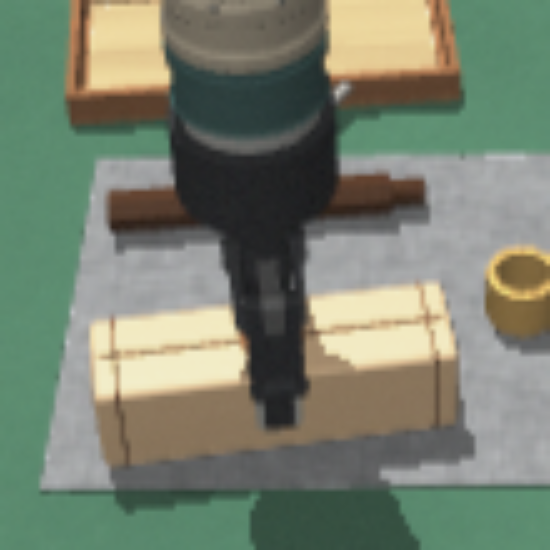

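The near fingertip is at (278,425), about 46 mm above the bench, so 12 mm deeper gives a good grip and still clears the lip. Go down and close.

carry_out --increments '[{"delta_pos": [0,0,0.03],"delta_rot": [0,0,0]},{"delta_pos": [0,0,0.06],"delta_rot": [0,0,0]},{"delta_pos": [0,0,0.06],"delta_rot": [0,0,0]}]'

```text
clock: 7.35
tcp_pos: [0.4913, -0.0728, -0.0079]
tcp_rot: [3.141, -0.002, -3.041]
contact_force: [0.0, 0.0, -1.2]
grip_width: 0.0854
grip_force: 0.0
```

carry_out --increments '[{"delta_pos": [0,0,0],"delta_rot": [0,0,0]},{"delta_pos": [0,0,0],"delta_rot": [0,0,0]},{"delta_pos": [0,0,0],"delta_rot": [0,0,0]},{"delta_pos": [0,0,0],"delta_rot": [0,0,0]},{"delta_pos": [0,0,0],"delta_rot": [0,0,0]},{"delta_pos": [0,0,0],"delta_rot": [0,0,0]},{"delta_pos": [0,0,0],"delta_rot": [0,0,0]},{"delta_pos": [0,0,0],"delta_rot": [0,0,0]}]' --fingers 1 --squeeze 60

```text
clock: 8.15
tcp_pos: [0.4926, -0.0729, -0.0065]
tcp_rot: [3.141, 0.001, -3.041]
contact_force: [-0.4, 2.2, 5.6]
grip_width: 0.0533
grip_force: 65.4
```

carry_out --increments '[{"delta_pos": [0,0,-0.02],"delta_rot": [0,0,0]},{"delta_pos": [0,0,-0.07],"delta_rot": [0,0,0]},{"delta_pos": [0,0,-0.15],"delta_rot": [0,0,0]},{"delta_pos": [0,0,-0.25],"delta_rot": [0,0,0]},{"delta_pos": [0,0,-0.35],"delta_rot": [0,0,0]},{"delta_pos": [0,0,-0.45],"delta_rot": [0,0,0]},{"delta_pos": [0,0,-0.55],"delta_rot": [0,0,0]},{"delta_pos": [0,0,-0.62],"delta_rot": [0,0,0]},{"delta_pos": [0,0,-0.65],"delta_rot": [0,0,0]},{"delta_pos": [0,0,-0.65],"delta_rot": [0,0,0]}]'

```text
clock: 9.15
tcp_pos: [0.4925, -0.0734, 0.1236]
tcp_rot: [-3.141, 0.001, -3.042]
contact_force: [-0.2, 0.6, -5.8]
grip_width: 0.0532
grip_force: 64.5
```

```bash
python3 -c "
from h import *
o=manip.get_obs();print(o['clock'],o['contact_force'],o['moment'],o['tcp_pos'],o['grip_width'])
print(plan(.481,.3215,.124,np.pi+np.radians(2.2)))
s=vision.snapshot('side')
c=blob(s,(0,0,0),(180,255,70),(200,100,400,250))
cv2.imwrite('pics/g.png',cv2.resize(s[130:270,230:370],None,fx=4,fy=4)[:,:,::-1])"
```

```text
9.15 [-0.22981871  0.57488568 -5.82818947] [-0.03091088 -0.00377089 -0.03447506] [ 0.4924636  -0.07339324  0.12361758] 0.05316089364019406
([-0.14, 1.97, -0.003], [-0.0, 0.001, 0.039])
```

View pics/g.png

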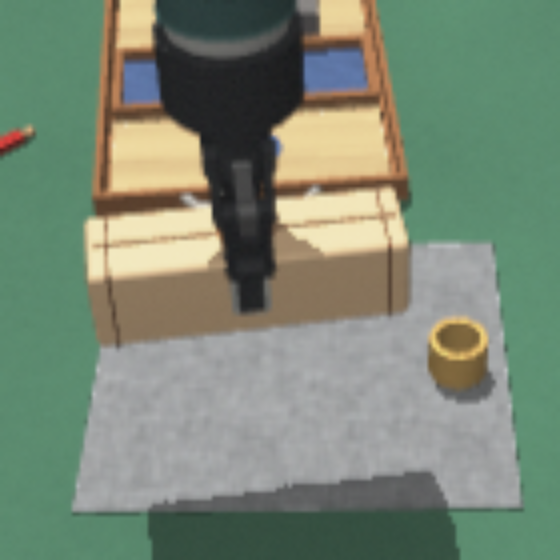

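The head hangs level, gripped at its middle. Carry it to the bed.

carry_out --increments '[{"delta_pos": [-0.01,0.08,0],"delta_rot": [0,0,0.01]},{"delta_pos": [-0.02,0.22,0],"delta_rot": [0,0,0.02]},{"delta_pos": [-0.03,0.4,0],"delta_rot": [0,0,0.03]},{"delta_pos": [-0.05,0.6,0],"delta_rot": [0,0,0.039]},{"delta_pos": [-0.06,0.8,0],"delta_rot": [0,0,0.039]},{"delta_pos": [-0.07,1,0],"delta_rot": [0,0,0.039]}]'

```text
clock: 9.8
tcp_pos: [0.4847, 0.1285, 0.1216]
tcp_rot: [-3.141, -0.003, -3.103]
contact_force: [1.1, -0.6, -5.1]
grip_width: 0.0531
grip_force: 64.7
```

carry_out --increments '[{"delta_pos": [-0.01,0.2,0],"delta_rot": [0,0,0]},{"delta_pos": [-0.01,0.4,0],"delta_rot": [0,0,0]},{"delta_pos": [-0.01,0.58,0],"delta_rot": [0,0,0]},{"delta_pos": [-0.01,0.74,0],"delta_rot": [0,0,0]},{"delta_pos": [-0.01,0.86,0],"delta_rot": [0,0,0]},{"delta_pos": [-0.01,0.94,0],"delta_rot": [0,0,0]},{"delta_pos": [-0.01,0.97,0],"delta_rot": [0,0,0]},{"delta_pos": [-0.01,0.97,0],"delta_rot": [0,0,0]}]'

```text
clock: 10.6
tcp_pos: [0.4802, 0.321, 0.1223]
tcp_rot: [-3.14, -0.001, -3.102]
contact_force: [0.6, -0.1, -5.6]
grip_width: 0.0532
grip_force: 64.9
```

```bash
python3 -c "
from h import *
o=manip.get_obs();print(o['clock'],o['contact_force'],o['tcp_pos'],o['grip_width'])
print(plan(.481,.3215,.0085,np.pi+np.radians(2.2)))"
```

```text
10.6 [ 0.61774081 -0.12322514 -5.56493921] [0.48024191 0.32100717 0.12232729] 0.05324950282373771
([-0.005, 0.003, 0.569], [-0.001, -0.001, 0.001])
```

carry_out --increments '[{"delta_pos": [0,0,0.06],"delta_rot": [0,0,0]},{"delta_pos": [0,0,0.15],"delta_rot": [0,0,0]},{"delta_pos": [0,0,0.25],"delta_rot": [0,0,0]},{"delta_pos": [0,0,0.33],"delta_rot": [0,0,0]},{"delta_pos": [0,0,0.39],"delta_rot": [0,0,0]},{"delta_pos": [0,0,0.43],"delta_rot": [0,0,0]},{"delta_pos": [0,0,0.43],"delta_rot": [0,0,0]}]'

```text
clock: 11.3
tcp_pos: [0.4797, 0.3201, 0.0357]
tcp_rot: [-3.14, -0.002, -3.104]
contact_force: [-0.5, 0.1, -5.0]
grip_width: 0.0532
grip_force: 64.8
```

```bash
python3 -c "
from h import *
o=manip.get_obs();print(o['clock'],o['contact_force'],o['tcp_pos'],o['grip_width'])
s=vision.snapshot('side'); t=vision.snapshot('top')
a=cv2.resize(s[80:200,235:345],None,fx=4,fy=4);b=cv2.resize(t[170:290,110:200],None,fx=4,fy=4)
cv2.imwrite('pics/h.png',np.hstack([a,b])[:,:,::-1])"
```

```text
11.3 [-0.4852324   0.09240232 -4.95173265] [0.47968864 0.32007379 0.03568002] 0.053197926738362905
```

View pics/h.png

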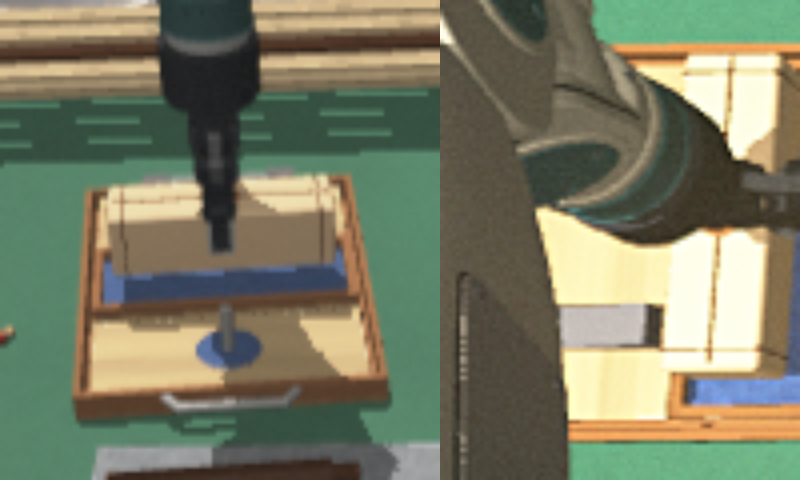

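The side view shows the head over the blue bed, its lower near edge running from (118,275) to (332,260). The top view shows its left edge near the cradle side.

```bash
python3 -c "
from h import *
print(ray('side',[[264.2,148.5],[317.8,144.9]],.046)*1000)
print('bed lip inner near corners', ray('side',[[235+92/4,80+302/4],[235+352/4,80+290/4]],.027)*1000)
f=lambda u,v:(110+(u-440)/4,170+v/4)
print('top sight line',ray('top',[f(732,55),f(711,368)],.100)*1000)"
```

```text
[[398.29896263 293.20808751  46.        ]
 [571.78046135 302.77119707  46.        ]]
bed lip inner near corners [[376.91426014 282.5248595   27.        ]
 [587.74099357 286.03443738  27.        ]]
top sight line [[566.95668759 321.09390779 100.        ]
 [391.06808204 312.0265902  100.        ]]
```

carry_out --increments '[{"delta_pos": [0,0.015,0.02],"delta_rot": [0,0,0]},{"delta_pos": [0,0.015,0.05],"delta_rot": [0,0,0]},{"delta_pos": [0,0.015,0.08],"delta_rot": [0,0,0]},{"delta_pos": [0,0.015,0.105],"delta_rot": [0,0,0]},{"delta_pos": [0,0.015,0.12],"delta_rot": [0,0,0]},{"delta_pos": [0,0.015,0.13],"delta_rot": [0,0,0]},{"delta_pos": [0,0.015,0.135],"delta_rot": [0,0,0]},{"delta_pos": [0,0.015,0.135],"delta_rot": [0,0,0]}]'

```text
clock: 12.2
tcp_pos: [0.4806, 0.3242, 0.01]
tcp_rot: [-3.142, -0.0, -3.103]
contact_force: [0.3, 0.2, -4.8]
grip_width: 0.0535
grip_force: 64.8
```

carry_out --increments '[{"delta_pos": [0,0,0.005],"delta_rot": [0,0,0]},{"delta_pos": [0,0,0.01],"delta_rot": [0,0,0]},{"delta_pos": [0,0,0.01],"delta_rot": [0,0,0]}]'

```text
clock: 12.5
tcp_pos: [0.4805, 0.3242, 0.0081]
tcp_rot: [-3.142, -0.0, -3.103]
contact_force: [-0.0, 0.5, -4.6]
grip_width: 0.0534
grip_force: 64.8
```

carry_out --increments '[{"delta_pos": [0,0,0.004],"delta_rot": [0,0,0]},{"delta_pos": [0,0,0.008],"delta_rot": [0,0,0]},{"delta_pos": [0,0,0.008],"delta_rot": [0,0,0]}]'

```text
clock: 12.8
tcp_pos: [0.4807, 0.3243, 0.0075]
tcp_rot: [3.141, 0.0, -3.103]
contact_force: [-2.9, -1.6, 4.3]
grip_width: 0.0529
grip_force: 65.8
```

carry_out --increments '[{"delta_pos": [0,0,0],"delta_rot": [0,0,0]},{"delta_pos": [0,0,0],"delta_rot": [0,0,0]},{"delta_pos": [0,0,0],"delta_rot": [0,0,0]},{"delta_pos": [0,0,0],"delta_rot": [0,0,0]},{"delta_pos": [0,0,0],"delta_rot": [0,0,0]}]' --fingers -0.7

```text
clock: 13.3
tcp_pos: [0.4807, 0.3243, 0.0065]
tcp_rot: [3.141, 0.0, -3.103]
contact_force: [-0.5, -0.5, -0.1]
grip_width: 0.0725
grip_force: 0.0
```

carry_out --increments '[{"delta_pos": [0,0,-0.1],"delta_rot": [0,0,0]},{"delta_pos": [0,0,-0.25],"delta_rot": [0,0,0]},{"delta_pos": [0,0,-0.45],"delta_rot": [0,0,0]},{"delta_pos": [0,0,-0.65],"delta_rot": [0,0,0]},{"delta_pos": [0,0,-0.7],"delta_rot": [0,0,0]}]'

```text
clock: 13.8
tcp_pos: [0.4839, 0.326, 0.1519]
tcp_rot: [3.138, 0.008, -3.103]
contact_force: [0.9, 0.1, 0.1]
grip_width: 0.0724
grip_force: 0.0
```

```bash
python3 -c "
from h import *
print(plan(.4885,.073,.10,np.pi+np.radians(1.3)))"
```

```text
([0.028, -1.266, 0.254], [0.003, 0.005, 0.01])
```

carry_out --increments '[{"delta_pos": [-0.03,-0.25,0],"delta_rot": [0,0,0.01]},{"delta_pos": [-0.03,-0.5,0],"delta_rot": [0,0,0.01]},{"delta_pos": [-0.03,-0.75,0],"delta_rot": [0,0,0.01]},{"delta_pos": [-0.03,-1,0],"delta_rot": [0,0,0.01]},{"delta_pos": [-0.03,-1,0],"delta_rot": [0,0,0.01]},{"delta_pos": [-0.03,-1,0],"delta_rot": [0,0,0.01]}]'

```text
clock: 14.4
tcp_pos: [0.494, 0.1235, 0.146]
tcp_rot: [3.141, -0.001, -3.121]
contact_force: [-0.0, -0.1, 1.0]
grip_width: 0.0729
grip_force: 0.0
```

```bash
python3 -c "
from h import *
s=vision.snapshot('side');np.save('s1.npy',s)
t=vision.snapshot('top')
print(plan(.4885,.073,-.014,np.pi+np.radians(1.3)))
for c in blob(s,(0,60,0),(25,255,110),(240,185,345,220),3)[:2]: print(cv2.boundingRect(c),rect(c,'side',.02))
a=cv2.resize(s[90:230,235:345],None,fx=4,fy=4);b=cv2.resize(t[170:310,110:200],None,fx=4,fy=4)
cv2.imwrite('pics/i.png',np.hstack([a,b])[:,:,::-1])"
```

```text
([0.034, -0.261, 0.801], [0.0, -0.0, 0.001])
(262, 195, 63, 11) [490.7  70.6 176.7  32.    2.3]
(340, 212, 2, 4) [619.2   7.2  11.7   2.7  84.6]
```

View pics/i.png

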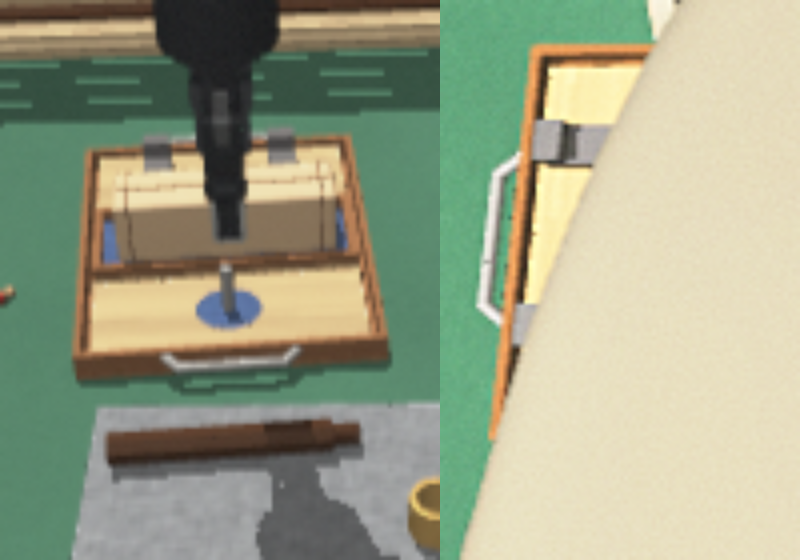

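The head lies in its pocket with blue felt showing at both ends. Next the section: shift over it and go down.

carry_out --increments '[{"delta_pos": [0.02,-0.2,0],"delta_rot": [0,0,0]},{"delta_pos": [0.03,-0.26,0.15],"delta_rot": [0,0,0]},{"delta_pos": [0.03,-0.26,0.35],"delta_rot": [0,0,0]},{"delta_pos": [0.03,-0.26,0.5],"delta_rot": [0,0,0]},{"delta_pos": [0.03,-0.26,0.6],"delta_rot": [0,0,0]},{"delta_pos": [0.03,-0.26,0.67],"delta_rot": [0,0,0]},{"delta_pos": [0.03,-0.26,0.72],"delta_rot": [0,0,0]},{"delta_pos": [0.03,-0.26,0.76],"delta_rot": [0,0,0]},{"delta_pos": [0.03,-0.26,0.78],"delta_rot": [0,0,0]},{"delta_pos": [0.03,-0.26,0.8],"delta_rot": [0,0,0]},{"delta_pos": [0.03,-0.26,0.8],"delta_rot": [0,0,0]}]'

```text
clock: 15.6
tcp_pos: [0.4897, 0.0726, -0.0135]
tcp_rot: [-3.142, 0.0, -3.118]
contact_force: [-0.4, 0.0, 0.3]
grip_width: 0.0727
grip_force: 0.0
```

carry_out --increments '[{"delta_pos": [0,0,0],"delta_rot": [0,0,0]},{"delta_pos": [0,0,0],"delta_rot": [0,0,0]},{"delta_pos": [0,0,0],"delta_rot": [0,0,0]},{"delta_pos": [0,0,0],"delta_rot": [0,0,0]},{"delta_pos": [0,0,0],"delta_rot": [0,0,0]},{"delta_pos": [0,0,0],"delta_rot": [0,0,0]},{"delta_pos": [0,0,0],"delta_rot": [0,0,0]},{"delta_pos": [0,0,0],"delta_rot": [0,0,0]},{"delta_pos": [0,0,0],"delta_rot": [0,0,0]}]' --fingers 1 --squeeze 40

```text
clock: 16.5
tcp_pos: [0.4902, 0.0725, -0.0129]
tcp_rot: [-3.141, 0.001, -3.118]
contact_force: [-0.2, -0.5, 6.5]
grip_width: 0.0226
grip_force: 39.8
```

carry_out --increments '[{"delta_pos": [0,0,-0.02],"delta_rot": [0,0,0]},{"delta_pos": [0,0,-0.07],"delta_rot": [0,0,0]},{"delta_pos": [0,0,-0.15],"delta_rot": [0,0,0]},{"delta_pos": [0,0,-0.27],"delta_rot": [0,0,0]},{"delta_pos": [0,0,-0.4],"delta_rot": [0,0,0]},{"delta_pos": [0,0,-0.55],"delta_rot": [0,0,0]},{"delta_pos": [0,0,-0.66],"delta_rot": [0,0,0]},{"delta_pos": [0,0,-0.72],"delta_rot": [0,0,0]},{"delta_pos": [0,0,-0.75],"delta_rot": [0,0,0]},{"delta_pos": [0,0,-0.75],"delta_rot": [0,0,0]}]'

```text
clock: 17.5
tcp_pos: [0.4896, 0.0725, 0.1368]
tcp_rot: [3.142, 0.001, -3.118]
contact_force: [0.5, 0.4, -1.2]
grip_width: 0.0221
grip_force: 39.2
```

```bash
python3 -c "
from h import *
s=vision.snapshot('side')
o=manip.get_obs();print(o['clock'],o['contact_force'],o['tcp_pos'],o['grip_width'])
print(plan(.477,.4165,.136,np.pi+np.radians(2.2)))
cv2.imwrite('pics/j.png',cv2.resize(s[90:230,235:375],None,fx=4,fy=4)[:,:,::-1])"
```

```text
17.55 [-0.29724937 -0.86649302 -1.05047084] [0.48899945 0.07245714 0.13590949] 0.02227098636323429
([0.02, 1.721, -0.0], [0.0, -0.001, -0.01])
```

View pics/j.png

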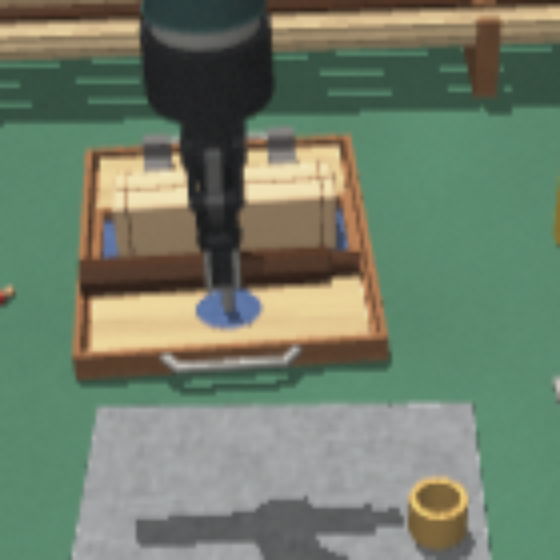

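The section hangs level, gripped at its middle: it spans u 80 to 360 with the fingers at 222. Carry it to the cradle.

carry_out --increments '[{"delta_pos": [0.005,0.08,0],"delta_rot": [0,0,-0.01]},{"delta_pos": [0.01,0.22,0],"delta_rot": [0,0,-0.01]},{"delta_pos": [0.01,0.4,0],"delta_rot": [0,0,-0.01]},{"delta_pos": [0.01,0.6,0],"delta_rot": [0,0,-0.01]},{"delta_pos": [0.01,0.8,0],"delta_rot": [0,0,-0.01]},{"delta_pos": [0.01,0.95,0],"delta_rot": [0,0,-0.01]}]'

```text
clock: 18.15
tcp_pos: [0.4817, 0.264, 0.1346]
tcp_rot: [-3.141, -0.003, -3.102]
contact_force: [0.6, -0.0, -0.7]
grip_width: 0.0219
grip_force: 39.3
```

carry_out --increments '[{"delta_pos": [0.005,0.15,0],"delta_rot": [0,0,0]},{"delta_pos": [0.005,0.33,0],"delta_rot": [0,0,0]},{"delta_pos": [0.005,0.5,0],"delta_rot": [0,0,0]},{"delta_pos": [0.005,0.62,0],"delta_rot": [0,0,0]},{"delta_pos": [0.005,0.71,0],"delta_rot": [0,0,0]},{"delta_pos": [0.005,0.76,0],"delta_rot": [0,0,0]},{"delta_pos": [0.005,0.77,0],"delta_rot": [0,0,0]},{"delta_pos": [0.005,0.77,0],"delta_rot": [0,0,0]}]'

```text
clock: 18.95
tcp_pos: [0.476, 0.4155, 0.136]
tcp_rot: [-3.141, -0.001, -3.103]
contact_force: [-0.1, -1.5, -0.3]
grip_width: 0.0227
grip_force: 39.3
```

```bash
python3 -c "
from h import *
print(manip.get_obs()['tcp_pos'],plan(.478,.4165,.030,np.pi+np.radians(2.2)))"
```

```text
[0.47599644 0.41551214 0.13602741] ([-0.011, 0.005, 0.53], [-0.001, -0.001, 0.0])
```

carry_out --increments '[{"delta_pos": [-0.01,0.005,0.06],"delta_rot": [0,0,0]},{"delta_pos": [-0.01,0.005,0.16],"delta_rot": [0,0,0]},{"delta_pos": [-0.01,0.005,0.28],"delta_rot": [0,0,0]},{"delta_pos": [-0.01,0.005,0.38],"delta_rot": [0,0,0]},{"delta_pos": [-0.01,0.005,0.46],"delta_rot": [0,0,0]},{"delta_pos": [-0.01,0.005,0.5],"delta_rot": [0,0,0]},{"delta_pos": [-0.01,0.005,0.5],"delta_rot": [0,0,0]}]'

```text
clock: 19.65
tcp_pos: [0.477, 0.4157, 0.0347]
tcp_rot: [-3.14, -0.003, -3.104]
contact_force: [0.7, 0.1, -0.2]
grip_width: 0.0223
grip_force: 39.3
```

```bash
python3 -c "
from h import *
s=vision.snapshot('side'); t=vision.snapshot('top')
o=manip.get_obs();print(o['clock'],o['contact_force'],o['tcp_pos'])
a=cv2.resize(s[80:200,245:335],None,fx=4,fy=4);b=cv2.resize(t[170:290,100:210],None,fx=4,fy=4)
cv2.imwrite('pics/k.png',np.hstack([a,b])[:,:,::-1])"
```

```text
19.75 [0.55427668 0.04108534 0.16782625] [0.4785524  0.41710726 0.03687093]
```

View pics/k.png

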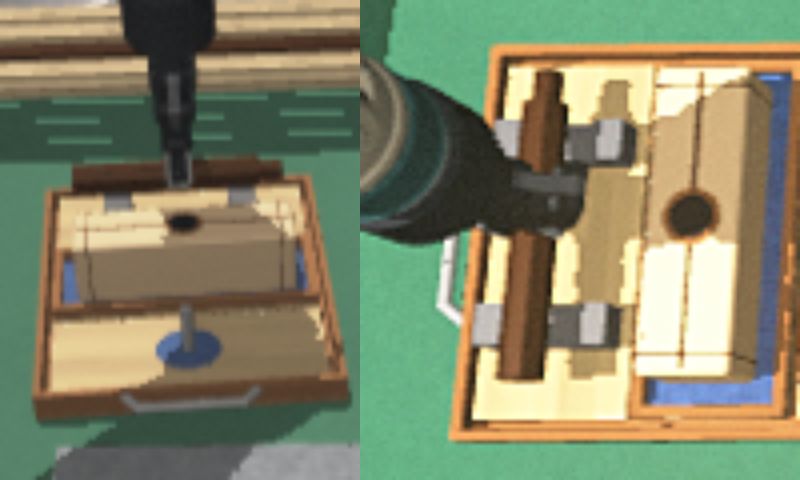

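Top view: after allowing for parallax, the bar at (547,130)–(523,340) lines up with both notch centres (560 and 540), and it is centred lengthwise within about 2 mm. Lower gently.

carry_out --increments '[{"delta_pos": [0,0,0.02],"delta_rot": [0,0,0]},{"delta_pos": [0,0,0.045],"delta_rot": [0,0,0]},{"delta_pos": [0,0,0.065],"delta_rot": [0,0,0]},{"delta_pos": [0,0,0.08],"delta_rot": [0,0,0]},{"delta_pos": [0,0,0.09],"delta_rot": [0,0,0]},{"delta_pos": [0,0,0.095],"delta_rot": [0,0,0]},{"delta_pos": [0,0,0.095],"delta_rot": [0,0,0]}]'

```text
clock: 20.45
tcp_pos: [0.478, 0.4172, 0.0173]
tcp_rot: [-3.141, -0.0, -3.103]
contact_force: [-0.6, -0.6, -0.4]
grip_width: 0.023
grip_force: 39.3
```

carry_out --increments '[{"delta_pos": [0,0,0.004],"delta_rot": [0,0,0]},{"delta_pos": [0,0,0.008],"delta_rot": [0,0,0]},{"delta_pos": [0,0,0.008],"delta_rot": [0,0,0]}]'

```text
clock: 20.75
tcp_pos: [0.4781, 0.4173, 0.0159]
tcp_rot: [3.142, 0.0, -3.103]
contact_force: [-0.0, 1.0, -1.2]
grip_width: 0.0227
grip_force: 39.3
```

carry_out --increments '[{"delta_pos": [0,0,0.004],"delta_rot": [0,0,0]},{"delta_pos": [0,0,0.006],"delta_rot": [0,0,0]},{"delta_pos": [0,0,0.006],"delta_rot": [0,0,0]}]'

```text
clock: 21.05
tcp_pos: [0.4782, 0.4174, 0.0152]
tcp_rot: [3.141, 0.0, -3.103]
contact_force: [-0.7, -0.4, 2.9]
grip_width: 0.0227
grip_force: 39.6
```

carry_out --increments '[{"delta_pos": [0,0,0.003],"delta_rot": [0,0,0]},{"delta_pos": [0,0,0.003],"delta_rot": [0,0,0]}]'

```text
clock: 21.25
tcp_pos: [0.4783, 0.4174, 0.0151]
tcp_rot: [3.141, 0.0, -3.103]
contact_force: [-1.8, -1.5, 7.2]
grip_width: 0.0226
grip_force: 40.0
```

carry_out --increments '[{"delta_pos": [0,0,0],"delta_rot": [0,0,0]},{"delta_pos": [0,0,0],"delta_rot": [0,0,0]},{"delta_pos": [0,0,0],"delta_rot": [0,0,0]},{"delta_pos": [0,0,0],"delta_rot": [0,0,0]},{"delta_pos": [0,0,0],"delta_rot": [0,0,0]}]' --fingers -0.1

```text
clock: 21.75
tcp_pos: [0.478, 0.4173, 0.0139]
tcp_rot: [-3.141, -0.0, -3.103]
contact_force: [0.6, 0.3, 0.3]
grip_width: 0.0475
grip_force: 0.0
```

carry_out --increments '[{"delta_pos": [0,0,-0.05],"delta_rot": [0,0,0]},{"delta_pos": [0,0,-0.15],"delta_rot": [0,0,0]},{"delta_pos": [0,0,-0.3],"delta_rot": [0,0,0]},{"delta_pos": [0,0,-0.5],"delta_rot": [0,0,0]},{"delta_pos": [0,0,-0.65],"delta_rot": [0,0,0]},{"delta_pos": [0,0,-0.65],"delta_rot": [0,0,0]}]'

```text
clock: 22.35
tcp_pos: [0.4818, 0.42, 0.1511]
tcp_rot: [3.135, 0.01, -3.103]
contact_force: [0.4, 0.3, 0.4]
grip_width: 0.0469
grip_force: 0.0
```

```bash
python3 -c "
from h import *
print(manip.get_obs()['tcp_pos'],plan(.625,-.011,.145,np.pi+np.radians(2.2)))"
```

```text
[0.48177734 0.41998344 0.15108222] ([-0.631, -2.181, 0.023], [0.004, 0.006, 0.0])
```

carry_out --increments '[{"delta_pos": [-0.3,-1,0],"delta_rot": [0,0,0]},{"delta_pos": [-0.3,-1,0],"delta_rot": [0,0,0]},{"delta_pos": [-0.3,-1,0],"delta_rot": [0,0,0]},{"delta_pos": [-0.3,-1,0],"delta_rot": [0,0,0]},{"delta_pos": [-0.3,-1,0],"delta_rot": [0,0,0]}]' --fingers -1

```text
clock: 22.85
tcp_pos: [0.5468, 0.2153, 0.1439]
tcp_rot: [-3.14, -0.0, -3.108]
contact_force: [-0.2, 0.1, 0.5]
grip_width: 0.085
grip_force: 0.0
```

carry_out --increments '[{"delta_pos": [-0.3,-0.85,0],"delta_rot": [0,0,0]},{"delta_pos": [-0.3,-0.85,0],"delta_rot": [0,0,0]},{"delta_pos": [-0.3,-0.85,0],"delta_rot": [0,0,0]},{"delta_pos": [-0.3,-0.85,0],"delta_rot": [0,0,0]},{"delta_pos": [-0.3,-0.85,0],"delta_rot": [0,0,0]},{"delta_pos": [-0.3,-0.85,0],"delta_rot": [0,0,0]}]'

```text
clock: 23.45
tcp_pos: [0.612, 0.0523, 0.1436]
tcp_rot: [3.141, -0.001, -3.104]
contact_force: [-0.1, 0.7, 0.5]
grip_width: 0.0851
grip_force: 0.0
```

```bash
python3 -c "
from h import *
print(manip.get_obs()['tcp_pos'],plan(.625,-.011,-.01,np.pi+np.radians(2.2)))
s=vision.snapshot('side'); t=vision.snapshot('top')
np.save('t2.npy',t);np.save('s2.npy',s)
for c in blob(t,(0,60,0),(25,255,110),(115,175,165,280),3)[:2]: print('section top',cv2.contourArea(c),cv2.boundingRect(c),rect(c,'top',.055))
for c in blob(t,(0,0,60),(180,45,190),(118,185,174,275),3)[:5]: print('sad',cv2.contourArea(c),cv2.boundingRect(c),rect(c,'top',.043))
for c in blob(s,(15,100,60),(35,255,255),(325,195,365,235),9)[:1]: print('brass',cv2.boundingRect(c))"
```

```text
[0.61202274 0.05225525 0.14364884] ([-0.054, -0.319, 0.768], [0.001, -0.001, -0.0])
section top 434.0 (136, 190, 27, 76) [473.6 410.8 175.5  55.6  -6.3]
section top 26.5 (129, 210, 7, 36) [470.7 444.6  82.3   5.7   0.5]
sad 114.0 (151, 246, 14, 11) [419.6 381.8  29.9  24.2 -82.3]
sad 103.0 (154, 200, 14, 11) [528.7 388.1  31.1  24.4 -88. ]
sad 85.5 (128, 246, 11, 11) [417.5 438.8  23.1  22.4   2. ]
sad 71.0 (133, 200, 10, 11) [527.4 443.8  23.9  21.8  -3.1]
sad 19.0 (118, 210, 11, 38) [469.6 469.6  87.9  14.7   2.1]
brass (337, 210, 15, 17)
```

The section sits centred lengthwise: its centre is x 473.6 in the top view against a saddle mean of 473.3. Now the ferrule.

carry_out --increments '[{"delta_pos": [-0.05,-0.25,0],"delta_rot": [0,0,0]},{"delta_pos": [-0.055,-0.32,0.05],"delta_rot": [0,0,0]},{"delta_pos": [-0.055,-0.32,0.25],"delta_rot": [0,0,0]},{"delta_pos": [-0.055,-0.32,0.42],"delta_rot": [0,0,0]},{"delta_pos": [-0.055,-0.32,0.55],"delta_rot": [0,0,0]},{"delta_pos": [-0.055,-0.32,0.63],"delta_rot": [0,0,0]},{"delta_pos": [-0.055,-0.32,0.69],"delta_rot": [0,0,0]},{"delta_pos": [-0.055,-0.32,0.73],"delta_rot": [0,0,0]},{"delta_pos": [-0.055,-0.32,0.76],"delta_rot": [0,0,0]},{"delta_pos": [-0.055,-0.32,0.77],"delta_rot": [0,0,0]},{"delta_pos": [-0.055,-0.32,0.77],"delta_rot": [0,0,0]}]'

```text
clock: 24.65
tcp_pos: [0.6263, -0.0112, -0.0095]
tcp_rot: [-3.142, 0.001, -3.103]
contact_force: [-0.2, -0.9, -0.1]
grip_width: 0.0856
grip_force: 0.0
```

carry_out --increments '[{"delta_pos": [0,0,0],"delta_rot": [0,0,0]},{"delta_pos": [0,0,0],"delta_rot": [0,0,0]},{"delta_pos": [0,0,0],"delta_rot": [0,0,0]},{"delta_pos": [0,0,0],"delta_rot": [0,0,0]},{"delta_pos": [0,0,0],"delta_rot": [0,0,0]},{"delta_pos": [0,0,0],"delta_rot": [0,0,0]},{"delta_pos": [0,0,0],"delta_rot": [0,0,0]},{"delta_pos": [0,0,0],"delta_rot": [0,0,0]},{"delta_pos": [0,0,0],"delta_rot": [0,0,0]}]' --fingers 1 --squeeze 40

```text
clock: 25.55
tcp_pos: [0.6267, -0.0113, -0.0091]
tcp_rot: [3.142, 0.001, -3.103]
contact_force: [-1.2, -0.8, 5.7]
grip_width: 0.0383
grip_force: 41.0
```

carry_out --increments '[{"delta_pos": [0,0,-0.02],"delta_rot": [0,0,0]},{"delta_pos": [0,0,-0.07],"delta_rot": [0,0,0]},{"delta_pos": [0,0,-0.15],"delta_rot": [0,0,0]},{"delta_pos": [0,0,-0.27],"delta_rot": [0,0,0]},{"delta_pos": [0,0,-0.4],"delta_rot": [0,0,0]},{"delta_pos": [0,0,-0.5],"delta_rot": [0,0,0]},{"delta_pos": [0,0,-0.56],"delta_rot": [0,0,0]},{"delta_pos": [0,0,-0.6],"delta_rot": [0,0,0]},{"delta_pos": [0,0,-0.6],"delta_rot": [0,0,0]}]'

```text
clock: 26.45
tcp_pos: [0.6264, -0.0114, 0.1109]
tcp_rot: [-3.141, 0.001, -3.103]
contact_force: [0.8, 0.3, -1.8]
grip_width: 0.0376
grip_force: 40.3
```

```bash
python3 -c "
from h import *
o=manip.get_obs();print(o['contact_force'],o['tcp_pos'],o['grip_width'],plan(.4845,.2265,.11,np.pi+np.radians(2.2)))
s=vision.snapshot('side')
for c in blob(s,(15,100,60),(35,255,255),(325,120,380,240),9)[:2]: print('brass',cv2.boundingRect(c),cv2.contourArea(c))"
```

```text
[ 0.823179    0.25209858 -1.78071117] [ 0.62636483 -0.01138391  0.11093122] 0.03761609658996226 ([0.663, 1.216, 0.003], [-0.0, 0.001, 0.0])
brass (325, 160, 29, 34) 155.0
brass (374, 120, 6, 34) 136.5
```

carry_out --increments '[{"delta_pos": [0.04,0.07,0],"delta_rot": [0,0,0]},{"delta_pos": [0.12,0.22,0],"delta_rot": [0,0,0]},{"delta_pos": [0.22,0.4,0],"delta_rot": [0,0,0]},{"delta_pos": [0.33,0.6,0],"delta_rot": [0,0,0]},{"delta_pos": [0.43,0.78,0],"delta_rot": [0,0,0]},{"delta_pos": [0.5,0.9,0],"delta_rot": [0,0,0]}]'

```text
clock: 27.1
tcp_pos: [0.5149, 0.167, 0.1085]
tcp_rot: [3.141, -0.004, -3.101]
contact_force: [0.1, 0.5, -1.6]
grip_width: 0.0378
grip_force: 40.5
```

carry_out --increments '[{"delta_pos": [0.08,0.15,0],"delta_rot": [0,0,0]},{"delta_pos": [0.13,0.25,0],"delta_rot": [0,0,0]},{"delta_pos": [0.16,0.3,0],"delta_rot": [0,0,0]},{"delta_pos": [0.165,0.315,0],"delta_rot": [0,0,0]},{"delta_pos": [0.165,0.315,0],"delta_rot": [0,0,0]},{"delta_pos": [0.165,0.315,0],"delta_rot": [0,0,0]}]'

```text
clock: 27.7
tcp_pos: [0.484, 0.2257, 0.1099]
tcp_rot: [-3.141, 0.0, -3.104]
contact_force: [-0.4, -0.4, -1.4]
grip_width: 0.0378
grip_force: 40.5
```

```bash
python3 -c "
from h import *
o=manip.get_obs();print(o['clock'],o['contact_force'],o['tcp_pos'],o['grip_width'],plan(.4845,.2265,.065,np.pi+np.radians(2.2)))
s=vision.snapshot('side'); t=vision.snapshot('top')
a=cv2.resize(s[110:190,245:335],None,fx=5,fy=5);b=cv2.resize(t[190:270,205:275],None,fx=5,fy=5)
cv2.imwrite('pics/l.png',np.hstack([a,b])[:,:,::-1])
p=np.array([[.4845,.2265,z] for z in (.122,.152)])
print(proj('side',p),proj('top',p))"
```

```text
27.7 [-0.41839141 -0.36296416 -1.42299951] [0.48395251 0.22571105 0.1099393 ] 0.03784837007115651 ([-0.003, 0.004, 0.225], [-0.0, 0.0, -0.0])
[[289.31049843 138.93607084]
 [288.67854042 130.18547489]] [[218.83399198 218.97051668]
 [215.37053344 216.12990887]]
```

View pics/l.png

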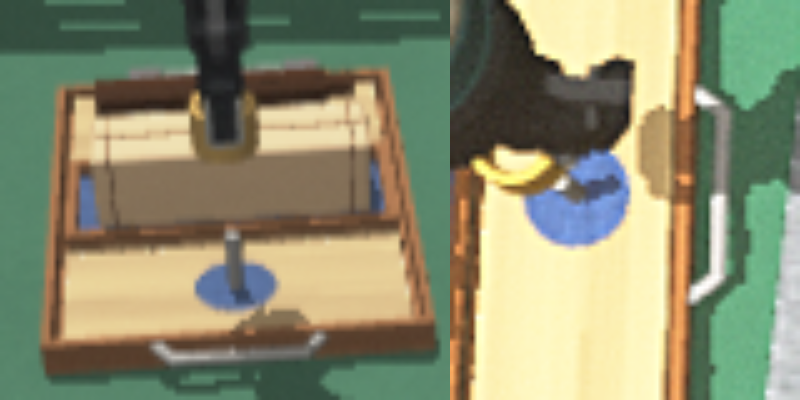

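Side view: the ferrule is centred at u 223 over the post at u 232. Projecting both gives agreement within 2–3 mm, against 9.5 mm of clearance. Lower it over the post in stages, watching the force.

carry_out --increments '[{"delta_pos": [0,0.005,0.05],"delta_rot": [0,0,0]},{"delta_pos": [0,0.005,0.13],"delta_rot": [0,0,0]},{"delta_pos": [0,0.005,0.2],"delta_rot": [0,0,0]},{"delta_pos": [0,0.005,0.26],"delta_rot": [0,0,0]},{"delta_pos": [0,0.005,0.3],"delta_rot": [0,0,0]},{"delta_pos": [0,0.005,0.33],"delta_rot": [0,0,0]},{"delta_pos": [0,0.005,0.36],"delta_rot": [0,0,0]},{"delta_pos": [0,0.005,0.36],"delta_rot": [0,0,0]}]'

```text
clock: 28.6
tcp_pos: [0.483, 0.2272, 0.0374]
tcp_rot: [-3.141, -0.001, -3.103]
contact_force: [-0.8, -0.4, -1.4]
grip_width: 0.0378
grip_force: 40.5
```

carry_out --increments '[{"delta_pos": [0,0,0.04],"delta_rot": [0,0,0]},{"delta_pos": [0,0,0.08],"delta_rot": [0,0,0]},{"delta_pos": [0,0,0.11],"delta_rot": [0,0,0]},{"delta_pos": [0,0,0.13],"delta_rot": [0,0,0]},{"delta_pos": [0,0,0.145],"delta_rot": [0,0,0]},{"delta_pos": [0,0,0.155],"delta_rot": [0,0,0]},{"delta_pos": [0,0,0.155],"delta_rot": [0,0,0]}]'

```text
clock: 29.3
tcp_pos: [0.4834, 0.2273, 0.0069]
tcp_rot: [-3.142, -0.0, -3.103]
contact_force: [-0.4, -0.4, -1.4]
grip_width: 0.038
grip_force: 40.5
```

carry_out --increments '[{"delta_pos": [0,0,0.005],"delta_rot": [0,0,0]},{"delta_pos": [0,0,0.01],"delta_rot": [0,0,0]},{"delta_pos": [0,0,0.01],"delta_rot": [0,0,0]}]'

```text
clock: 29.6
tcp_pos: [0.4835, 0.2274, 0.0051]
tcp_rot: [3.142, 0.0, -3.103]
contact_force: [0.4, -0.6, -0.9]
grip_width: 0.0379
grip_force: 40.5
```

carry_out --increments '[{"delta_pos": [0,0,0.003],"delta_rot": [0,0,0]},{"delta_pos": [0,0,0.006],"delta_rot": [0,0,0]},{"delta_pos": [0,0,0.006],"delta_rot": [0,0,0]}]'

```text
clock: 29.9
tcp_pos: [0.4836, 0.2274, 0.0049]
tcp_rot: [3.142, 0.0, -3.103]
contact_force: [-2.9, -0.7, 6.1]
grip_width: 0.0377
grip_force: 41.2
```

carry_out --increments '[{"delta_pos": [0,0,0],"delta_rot": [0,0,0]},{"delta_pos": [0,0,0],"delta_rot": [0,0,0]},{"delta_pos": [0,0,0],"delta_rot": [0,0,0]},{"delta_pos": [0,0,0],"delta_rot": [0,0,0]},{"delta_pos": [0,0,0],"delta_rot": [0,0,0]}]' --fingers -0.5

```text
clock: 30.4
tcp_pos: [0.4835, 0.2273, 0.0038]
tcp_rot: [-3.142, -0.0, -3.103]
contact_force: [0.3, -0.0, -0.2]
grip_width: 0.0641
grip_force: 0.0
```

carry_out --increments '[{"delta_pos": [0,0,-0.05],"delta_rot": [0,0,0]},{"delta_pos": [0,0,-0.15],"delta_rot": [0,0,0]},{"delta_pos": [0,0,-0.3],"delta_rot": [0,0,0]},{"delta_pos": [0,0,-0.5],"delta_rot": [0,0,0]},{"delta_pos": [0,0,-0.7],"delta_rot": [0,0,0]},{"delta_pos": [0,0,-0.8],"delta_rot": [0,0,0]},{"delta_pos": [0,0,-0.8],"delta_rot": [0,0,0]}]'

```text
clock: 31.1
tcp_pos: [0.4867, 0.2285, 0.1688]
tcp_rot: [3.139, 0.009, -3.103]
contact_force: [0.4, 0.1, 0.3]
grip_width: 0.0643
grip_force: 0.0
```

carry_out --increments '[{"delta_pos": [0,-1,0],"delta_rot": [0,0,0]},{"delta_pos": [0,-1,0],"delta_rot": [0,0,0]},{"delta_pos": [0,-1,0],"delta_rot": [0,0,0]},{"delta_pos": [0,-1,0],"delta_rot": [0,0,0]},{"delta_pos": [0,-1,0],"delta_rot": [0,0,0]},{"delta_pos": [0,-1,0],"delta_rot": [0,0,0]}]'

```text
clock: 31.7
tcp_pos: [0.4904, 0.0266, 0.1629]
tcp_rot: [3.141, -0.002, -3.106]
contact_force: [-0.1, -0.2, -0.6]
grip_width: 0.064
grip_force: 0.0
```

```bash
python3 -c "
from h import *
o=manip.get_obs();print(o['clock'],o['contact_force'],o['tcp_pos'],o['grip_width'])
s=vision.snapshot('side'); t=vision.snapshot('top')
a=cv2.resize(s[110:190,245:335],None,fx=4.5,fy=4.5);b=cv2.resize(t[170:290,115:265],None,fx=2.66,fy=3)
cv2.imwrite('pics/m.png',np.hstack([a,b[:360]])[:,:,::-1])
for c in blob(t,(15,130,60),(35,255,255),(205,205,255,250),9)[:2]: print('brass',cv2.boundingRect(c),cv2.contourArea(c),rect(c,'top',.047))"
```

```text
31.7 [-0.14940946 -0.19661408 -0.58455808] [0.49037573 0.02660556 0.16291456] 0.06404644425049073
brass (205, 205, 20, 45) 179.5 [480.9 254.4 104.5  44.4   5.9]
brass (225, 219, 1, 1) 0.0 [499.4 231.6   0.    0.    0. ]
```

View pics/m.png

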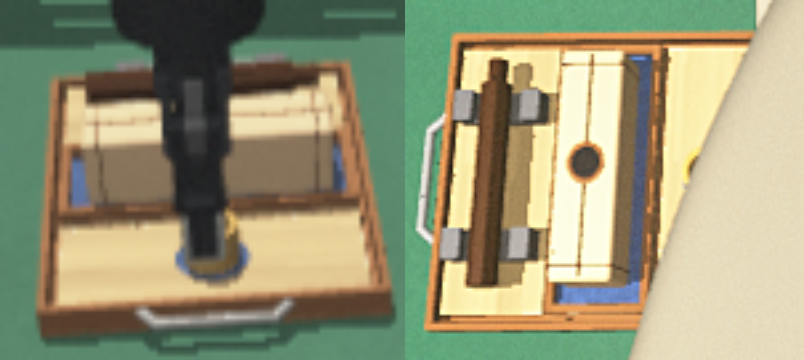

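The last picture shows all three parts seated: the ferrule stands on the blue disc at (215,250), the section lies in both saddles, and the head is flat with its socket up. The gripper is clear.

```bash
python3 -c "
from cell import job
print(job.finish_job())"
```

```text
the job is handed in; nothing more can be done
None
```

The kit is handed in at about 32 s on the robot clock: the dogwood head is in its pocket, the walnut section is across both saddles, and the brass ferrule is over the post; the rosewood head, ash section and steel ferrule were never touched.

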